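Slide the six-well heating block up onto the warming plate

ROBOT

A 7-joint arm with a two-finger parallel gripper is mounted at the origin on the work surface. World frame = base frame: x ahead of the robot, y to its left, z up, the work surface at z = 0. Lengths are in mm, angles in rad, forces in N, time in s.
With the tool pointing down it reaches from about 350 to 900 mm from the base axis. Payload 19.9 kg.
Tool frame: the origin (TCP) lies where the fingers leave the gripper's body, on its centre line; the fingertips stand 73 mm ahead of it and the grasp point (between the pads) lies 54 mm ahead of it; x points along the fingers, z is the direction in which the jaws open and shut, and the axes are right-handed (so a half turn about x gives the same grasp; the last joint's range is limited). The gripper opens to 85 mm and grips with 20 to 120 N. Pads are 22 mm wide; open, the fingers measure 114 mm over their backs; the gripper's body (76 mm by 85 mm) begins 54 mm behind the grasp point. The pads swing forward as they close: fully open they stand 13 mm farther back than shut.
Start: joints at [1.214, 0.417, -0.01, 1.614, 0.005, 1.111, -0.053], TCP at [194.11, -594.079, 303.86] pointing down, gripper open.
Joint ranges: [-2.81, 2.81], [-0.39, 2.02], [-1.27, 1.25], [0.06, 2.57], [-1.19, 4.33], [0.19, 2], [-2.82, 2.82]. Speed limits (rad/s): [1.89, 1.89, 2.39, 2.39, 3.01, 3.01, 3.01].

INTERFACE

Orientations are given as a rotation vector (axis times angle).
In Python, from rig import arm, vision gives the robot as it stands. The module is installed in compiled form; this text tells all that it offers.
- The arm moves only by the shell command python3 -m jog 'ROWS' [FORCE]. ROWS is a JSON object of lists of equal length, an entry for each row: "slide": the shift along the tool's x, y, z in mm, a list of three; "rotation": the turn, a rotation vector about the tool's x, y, z in degrees, a list of three; "hand": the closure, from 0 (fully open) to 1 (shut). In form: {"slide": [[dx, dy, dz], ...], "rotation": [[ax, ay, az], ...], "hand": [hand, ...]}. A call has 1 to 12 rows; each row shifts and turns the commanded pose from where the row before left it, along the tool's axes as they then stand; what a row does not reach is not made up. A row lasts 1/8 s, in which the tool goes at most 62.5 mm and 10.7 degrees, less where a joint would pass 70% of its speed; a pose out of reach is approached as far as the arm can. A call is refused whole if a number of a shift passes 62.5 or a number of a turn 10.7, either way. A call with a gripper value outside its range is refused whole. The fingers move at their own pace and stop on an object; FORCE is the grip in N (left out, the last holds). Time passes only in rows, so rows that do not move let the fingers close. It gives the time, the measured TCP pose, the force and the opening at its end, in the units of the state.
- arm.sense(): the state, without advancing time (a new reading comes with each control period).
- vision.read_camera(name): name is "side" or "top" or "wrist"; returns the picture (420x560x3 uint8, red, green, blue); there is no depth.
- vision.get_calibration(name): a dict with "fx", "fy", "cx", "cy" (pixels), "position" and "rotation" of the camera in the world; the wrist camera has in their place "mount" (4x4, takes a point from camera to tool coordinates, whose origin is the TCP and whose axes are the tool frame's). Camera axes: x right, y up, looking along -z (the intrinsics and any distortion apply to the point x, -y, -z); pixel columns grow to the right and rows downward; lengths in mm; the calibration is good to about 2 mm. A picture is of the moment at which its call begins: read the wrist's pose just before it. get_calibration takes no time and is no camera call.
- arm.sign_off(): hands the job in, once; it reports no verdict.
The state is a dict: "time_s": time; "joint_positions": joint angles; "joint_velocities": joint speeds; "joint_torque": joint torques, N m; "position": TCP position; "eef_rot": TCP orientation; "ft_force": force on the tool from outside, world axes, zero at the start; "ft_torque": the same for the moment, N m; "opening": finger opening in mm.
Only numpy, scipy, OpenCV 4.12 (cv2) and the standard library are available. Lean on these libraries where they do the work, as an engineer would, in place of code of your own. Each camera call takes 0.05 s, during which the arm holds its last target. There are 200 camera calls.

TASK

Two aluminium heating blocks stand on the bench in front of the low white warming plate. Push the one with the six large wells up the loading ramp, without lifting or tipping it, until all of it sits flat and square on the plate's white deck, off the ramp. Leave the block with the many small wells where it is.

Things in the scene. Friction and masses are not known exactly. Their poses are not given: they have to be found in the camera images.
- six_block_center (a point): Centre (25 mm above the underside) of the block to push: loose, plain aluminium, six large round wells (26 mm, two rows of three) in its top. 80 mm along x, 100 mm along y, 50 mm high, 0.5 to 0.85 kg. It stands on the bench before the ramp, its x pointing to the ramp, within 12 degrees of the plate's x. Push on its -x face. The two blocks stand side by side along the plate's y, in either order.
- small_block_center (a point): Centre (25 mm above the underside) of the other loose aluminium block: same outer size and axes, similar weight, but 24 small wells (9.5 mm, four rows of six) in its top. It stands beside the first, 35 to 65 mm of free bench between them.
- plate_deck (a point): Centre of the fixed warming plate's white deck, on its surface, 14 mm above the bench. x points up the ramp (the way to push), z up. Deck: x -70 to 70, y -165 to 165 mm. A grey metal ramp as wide rises from the bench at x -150 to the deck at x -70 (10 degrees). A stop strip 12 mm above the deck runs along x = 70. A control box, 70 wide and 57 mm high with its knob, adjoins the -y end.
Mind the look-alikes: they are no part of the job. What is shaped like the part that bears six_block_center but brown or red is not meant.

How it is judged:
By the outcome, as a careful person would: the job done as asked, in the order asked, and still so for the second after the job is handed in, with the robot touching nothing.
It also fails if it takes over 32 s, if anything falls off the work surface, if the arm or the gripper's body presses on something with over 40 N, if the wrist force passes 120 N, or if a joint passes its speed limit or range.

## Working session

There is one attempt and no reset: what is moved stays moved. The work goes in short steps, Python scripts to look and compute and a shell command to move; the robot and the scene stay as the last step left them, time stands still between calls to the robot, and variables do not carry over. Pictures are saved under pics/ and viewed, about 8 in all and at most 12, crops included, and the job is handed in when it is done.

```bash
mkdir -p pics; python3 - <<'E'
from rig import arm, vision
import cv2, numpy as np
s=arm.sense(); print({k:np.round(v,3).tolist() for k,v in s.items()})
for n in ("top","side"):
    im=vision.read_camera(n); cv2.imwrite(f"pics/{n}0.png",im[:,:,::-1]); print(n,vision.get_calibration(n))
print(vision.get_calibration("wrist"))
E
```

```text
{'time_s': 0.0, 'joint_positions': [1.214, 0.418, -0.01, 1.614, 0.005, 1.111, -0.053], 'joint_velocities': [-0.001, -0.001, 0.001, 0.001, 0.0, -0.001, 0.002], 'joint_torque': [-0.001, -86.444, 0.678, -43.49, 0.019, 0.007, 0.0], 'position': [194.025, -593.853, 303.286], 'eef_rot': [0.974, 1.343, -0.973], 'ft_force': [0.242, -0.796, 0.051], 'ft_torque': [-0.026, -0.022, -0.02], 'opening': 85.469}
top {'fx': 509.9991387050645, 'fy': 509.9991387050645, 'cx': 277.427388362239, 'cy': 207.70904790275262, 'position': array([ 325.23997581,    2.0692851 , 1013.68598513]), 'rotation': array([ 0.14697465, -0.13285976, -1.53938472])}
side {'fx': 516.1864487042786, 'fy': 516.1864487042786, 'cx': 281.1507638251226, 'cy': 215.16468725627018, 'position': array([275.91596962, 683.71520258, 921.54537282]), 'rotation': array([ 0.1609805 , -0.96905226, -2.60387305])}
{'fx': 363.0156946294773, 'fy': 363.0156946294773, 'cx': 274.8242893252613, 'cy': 208.1726932839542, 'mount': array([[-6.79385805e-04,  3.09843863e-01, -9.50787210e-01,
        -7.14877234e+01],
       [-2.88510093e-04,  9.50787329e-01,  3.09844108e-01,
         7.89044957e+01],
       [ 9.99999728e-01,  4.84815395e-04, -5.56558334e-04,
        -4.57146442e-01],
       [ 0.00000000e+00,  0.00000000e+00,  0.00000000e+00,
         1.00000000e+00]])}
```

View pics/top0.png

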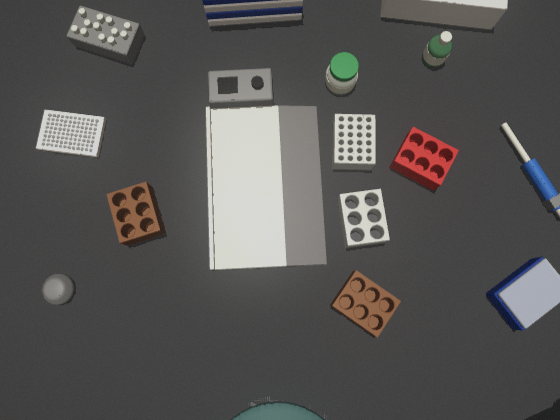

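View pics/side0.png

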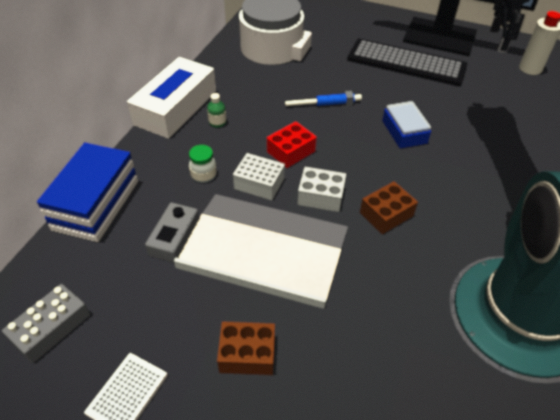

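The top view shows these candidates:
- A pale six-well block at (364,218). It is aluminium with six wells and stands before the ramp, so it is the one meant.
- A pale 24-well block at (355,140), which has to stay.
- Red at (426,158), brown at (366,303) and brown at (134,213). These are decoys.

The ramp rises toward image-left, which is about world +y. Next I'll measure, with an enlarged crop to confirm.

```bash
cat > h.py <<'E'
import numpy as np, cv2
from scipy.spatial.transform import Rotation as R
from rig import arm, vision
def cam(name, s=None):
    c=vision.get_calibration(name)
    if name=="wrist":
        T=np.eye(4); T[:3,:3]=R.from_rotvec(s["eef_rot"]).as_matrix(); T[:3,3]=s["position"]
        M=T@c["mount"]; return c,M[:3,3],M[:3,:3]
    return c,np.array(c["position"]),R.from_rotvec(c["rotation"]).as_matrix()
def cast(cm,px,z):
    c,p,Rm=cm; px=np.atleast_2d(px).astype(float)
    d=np.c_[(px[:,0]-c["cx"])/c["fx"],-(px[:,1]-c["cy"])/c["fy"],-np.ones(len(px))]@Rm.T
    return p+d*((z-p[2])/d[:,2])[:,None]
E
python3 - <<'E'
from h import *
s=arm.sense(); print(R.from_rotvec(s["eef_rot"]).as_matrix().round(3).tolist())
im=cv2.imread("pics/top0.png"); cm=cam("top")
cv2.imwrite("pics/crop0.png",cv2.resize(im[95:345,190:460],None,fx=2.2,fy=2.2,interpolation=cv2.INTER_CUBIC))
hsv=cv2.cvtColor(im,cv2.COLOR_BGR2HSV)
m=((hsv[...,2]>165)&(hsv[...,1]<60)).astype(np.uint8)*255
m=cv2.morphologyEx(m,cv2.MORPH_OPEN,np.ones((3,3)))
for c in cv2.findContours(m,cv2.RETR_EXTERNAL,cv2.CHAIN_APPROX_NONE)[0]:
    if cv2.contourArea(c)<800: continue
    r=cv2.minAreaRect(c); (u,v)=r[0]
    z=50 if 325<u<400 else 14
    w=cast(cm,c[:,0,:],z)[:,:2].astype(np.float32); rw=cv2.minAreaRect(w)
    print(np.round(r[0]),np.round(r[1]),"world",np.round(rw[0],1),np.round(rw[1],1),round(rw[2],2),cv2.boxPoints(rw).round().tolist())
# deck/ramp by hand-read corners
print("ramp foot",cast(cm,[[317,106],[326,264]],0).round(1).tolist())
print("deck/ramp edge",cast(cm,[[279,106],[287,265]],14).round(1).tolist())
E
```

```text
[[-0.0, 0.951, 0.311], [0.001, 0.311, -0.951], [-1.0, -0.0, -0.001]]
[536. 293.] [43. 58.] world [ 352.7 -488.5] [ 78.4 116.9] 37.1 [[286.0, -466.0], [357.0, -559.0], [419.0, -512.0], [349.0, -418.0]]
[354. 138.] [49. 39.] world [ 642.6 -134.2] [ 77.3 100. ] 89.68 [[592.0, -173.0], [692.0, -173.0], [693.0, -96.0], [593.0, -95.0]]
[ 70. 132.] [63. 40.] world [652.2 444.1] [125.9  83.9] 84.04 [[604.0, 386.0], [687.0, 377.0], [700.0, 502.0], [617.0, 511.0]]
[247. 187.] [160.  71.] world [550.8  75.5] [328.9 139.8] 4.39 [[381.0, 133.0], [392.0, -7.0], [720.0, 18.0], [709.0, 158.0]]
ramp foot [[726.9, -63.1, 0.0], [397.7, -85.4, 0.0]]
deck/ramp edge [[719.4, 16.2, 14.0], [392.7, -8.2, 14.0]]
```

View pics/crop0.png

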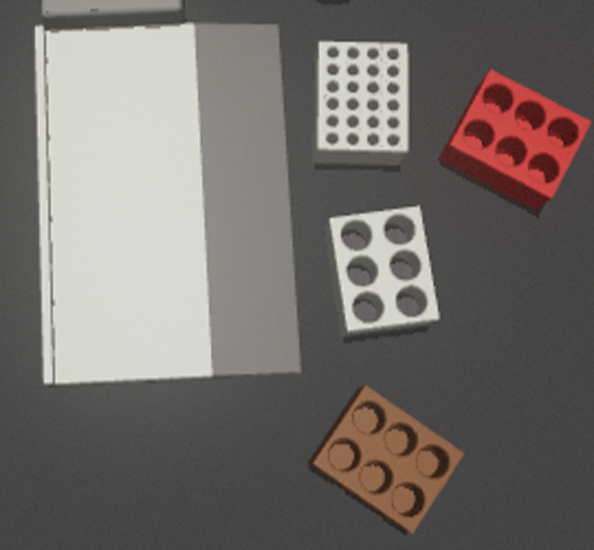

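The enlarged crop confirms it: the pale block at crop (385,270), which is pixel (365,218), has six large wells and matches the description. The mask missed it, so I'll lower the threshold.

```bash
python3 - <<'E'
from h import *
im=cv2.imread("pics/top0.png"); cm=cam("top")
g=cv2.cvtColor(im,cv2.COLOR_BGR2GRAY).copy(); hs=cv2.cvtColor(im,cv2.COLOR_BGR2HSV)
print(g[215,336:394:3].tolist(), g[184:252:4,365].tolist())
px=np.array([0.0765,-.0]); th=np.radians(4.39)
X=np.array([-np.sin(th),np.cos(th)]);Y=np.array([np.cos(th),np.sin(th)])*-1; D=np.array([550.8,75.5])
X=np.array([-np.sin(th),np.cos(th)]); Y=np.array([-X[1],X[0]])
for t in (120,140,155):
  m=((g>t)&(hs[...,1]<60)).astype(np.uint8)*255; k=np.zeros_like(m); k[90:260,330:395]=m[90:260,330:395]
  for c in cv2.findContours(k,cv2.RETR_EXTERNAL,cv2.CHAIN_APPROX_NONE)[0]:
    if len(c)<80: continue
    w=cast(cm,c[:,0,:],50)[:,:2].astype(np.float32); rw=cv2.minAreaRect(w)
    d=np.array(rw[0])-D
    print(t,np.round(rw[0],1),np.round(rw[1],1),round(rw[2],2),"plate xy",d@X,d@Y,cv2.boxPoints(rw).round().tolist())
mb=((hs[...,1]>90)&(g>30)).astype(np.uint8)
for c in cv2.findContours(mb,cv2.RETR_EXTERNAL,cv2.CHAIN_APPROX_NONE)[0]:
    if cv2.contourArea(c)<800: continue
    w=cast(cm,c[:,0,:],50)[:,:2].astype(np.float32); print("coloured",cv2.boxPoints(cv2.minAreaRect(w)).round().tolist())
E
```

```text
[80, 81, 101, 212, 114, 70, 77, 89, 108, 213, 207, 95, 99, 96, 84, 160, 207, 77, 73, 74] [77, 76, 212, 120, 101, 205, 212, 211, 211, 213, 211, 212, 214, 213, 214, 90, 70]
120 [ 486.6 -153. ] [101.8  81. ] 9.24 plate xy -222.9000898923233 81.50093551137734 [[430.0, -121.0], [443.0, -201.0], [543.0, -185.0], [530.0, -105.0]]
120 [ 642.  -134.8] [101.5  81.1] 0.45 plate xy -216.65199032698868 -74.86488526660663 [[591.0, -95.0], [592.0, -176.0], [693.0, -175.0], [692.0, -94.0]]
140 [ 486.9 -152.9] [101.3  80.9] 9.27 plate xy -222.83587410416465 81.21270377490804 [[430.0, -121.0], [443.0, -201.0], [543.0, -185.0], [530.0, -105.0]]
140 [ 642.3 -134.6] [ 80.2 101.7] 89.63 plate xy -216.53498078437258 -75.17210639203556 [[591.0, -174.0], [693.0, -175.0], [693.0, -95.0], [592.0, -94.0]]
155 [ 486.7 -152.7] [100.2  80. ] 9.24 plate xy -222.66181550359133 81.36333557602293 [[431.0, -121.0], [444.0, -200.0], [543.0, -184.0], [530.0, -105.0]]
155 [ 642.5 -133.7] [ 78.3 100.2] 89.65 plate xy -215.57120789709344 -75.46763165987475 [[592.0, -172.0], [692.0, -173.0], [693.0, -95.0], [593.0, -94.0]]
coloured [[262.0, -175.0], [330.0, -220.0], [387.0, -134.0], [318.0, -89.0]]
coloured [[415.0, 309.0], [445.0, 226.0], [548.0, 263.0], [518.0, 346.0]]
coloured [[537.0, -293.0], [624.0, -339.0], [672.0, -247.0], [585.0, -201.0]]
```

```bash
python3 -m jog '{"slide":[[0,0,0],[0,0,0],[0,0,0],[0,0,0],[0,0,0],[0,0,0],[0,0,0],[0,0,0],[0,0,0],[0,0,0]],"rotation":[[-9.5,0,0],[-9.5,0,0],[-9.5,0,0],[-9.5,0,0],[-9.5,0,0],[-9.5,0,0],[-9.5,0,0],[-9.5,0,0],[0,0,7.5],[0,0,7.5]],"hand":[0.4,0.4,0.4,0.4,0.4,0.4,0.4,0.4,0.4,0.4]}'
cat > st.py <<'E'
from h import *
s=arm.sense(); M=R.from_rotvec(s["eef_rot"]).as_matrix(); th=np.radians(4.39)
X=np.array([-np.sin(th),np.cos(th),0]);Y=np.array([-X[1],X[0],0]);D=np.array([550.8,75.5,0])
tip=s["position"]+M[:,0]*70; f=lambda p:np.round([(p-D)@X,(p-D)@Y,p[2]],1).tolist()
print("t",round(s["time_s"],2),"open",round(s["opening"],1),"TCP",np.round(s["position"],1),"plate TCP",f(s["position"]),"tip",f(tip))
print("tool axes in plate",(np.array([X,Y,[0,0,1]])@M).round(3).tolist(),"F",np.round(s["ft_force"],1),"q",np.round(s["joint_positions"],2))
E
python3 st.py
```

```text
time_s: 1.35
position: [194.0, -593.9, 304.1]
eef_rot: [0.153, 1.569, 0.265]
ft_force: [-0.7, 1.3, 0.6]
opening: 51.1
t 1.35 open 51.1 TCP [ 194.  -593.9  304.1] plate TCP [-640.1, 407.0, 304.1] tip [-621.7, 406.9, 236.6]
tool axes in plate [[0.263, 0.965, -0.005], [-0.001, -0.005, -1.0], [-0.965, 0.263, 0.0]] F [-0.7  1.3  0.6] q [ 1.41  0.55 -0.27  1.45  0.05  1.42  1.22]
```

```bash
python3 -m jog '{"slide":[[18,28.4,32.7],[18,28.4,32.7],[18,28.4,32.7],[18,28.4,32.7],[18,28.4,32.7],[18,28.4,32.7],[18,28.4,32.7],[18,28.4,32.7],[18,28.4,32.7],[18,28.4,32.7],[0,0,0]],"rotation":[[0,0,0],[0,0,0],[0,0,0],[0,0,0],[0,0,0],[0,0,0],[0,0,0],[0,0,0],[0,0,0],[0,0,0],[0,0,0]],"hand":[0.4,0.4,0.4,0.4,0.4,0.4,0.4,0.4,0.4,0.4,0.4]}' >/dev/null
python3 st.py; python3 - <<'E'
from h import *
cv2.imwrite("pics/w1.png",vision.read_camera("wrist")[:,:,::-1]); cv2.imwrite("pics/top1.png",vision.read_camera("top")[:,:,::-1])
E
```

```text
t 2.73 open 51.8 TCP [ 498.9 -247.2  202.8] plate TCP [-317.7, 76.5, 202.8] tip [-299.5, 76.5, 135.2]
tool axes in plate [[0.261, 0.965, 0.0], [0.0, -0.0, -1.0], [-0.965, 0.261, -0.0]] F [ 0.4 -0.5  0.2] q [ 0.84  0.52 -0.45  1.78 -0.01  1.01  0.52]
```

View pics/w1.png

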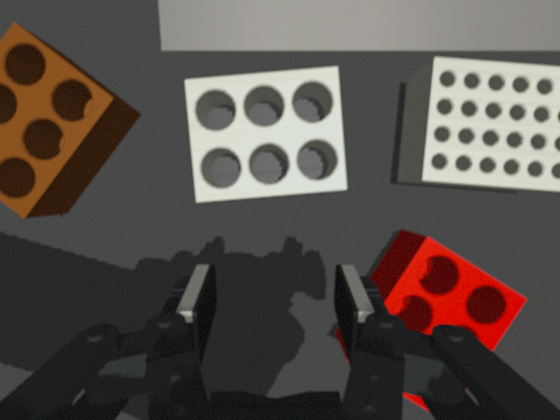

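The wrist view shows the six-well block ahead, with corners at about (185,80), (338,66), (348,189) and (196,203). It lies between the two fingers at (200,290) and (345,290). The red and brown decoys are to the sides. I'll cross-check the pose from these corners.

```bash
python3 - <<'E'
from h import *
s=arm.sense(); cm=cam("wrist",s); th=np.radians(4.39)
X=np.array([-np.sin(th),np.cos(th),0]);Y=np.array([-X[1],X[0],0]);D=np.array([550.8,75.5,0])
for n,px,z in (("six",[[185,80],[338,66],[348,189],[196,203]],50),("red",[[402,230],[427,237],[340,330]],0),("foot",[[162,50],[540,50]],0)):
    w=cast(cm,px,z); print(n,[[round((p-D)@X,1),round((p-D)@Y,1)] for p in w], "mean",((w-D).mean(0)@np.c_[X,Y]).round(1))
E
```

```text
six [[np.float64(-190.4), np.float64(137.6)], [np.float64(-181.9), np.float64(37.1)], [np.float64(-262.5), np.float64(30.0)], [np.float64(-271.4), np.float64(131.7)]] mean [-226.6   84.1]
red [[np.float64(-296.0), np.float64(-23.9)], [np.float64(-301.8), np.float64(-44.2)], [np.float64(-378.4), np.float64(25.9)]] mean [-325.4  -14.1]
foot [[np.float64(-152.3), np.float64(167.5)], [np.float64(-153.8), np.float64(-130.8)]] mean [-153.    18.4]
```

```bash
python3 -m jog '{"slide":[[28.7,-7.8,-1],[28.7,-7.8,-1],[28.7,-7.8,-1],[28.7,-7.8,-1],[0,0,0]],"rotation":[[0,0,0],[0,0,0],[0,0,0],[0,0,0],[0,0,0]],"hand":[0.4,0.4,0.4,0.4,0.4]}' >/dev/null
python3 st.py
```

```text
t 3.45 open 51.4 TCP [ 491.8 -252.    83.1] plate TCP [-322.0, 83.9, 83.1] tip [-303.8, 83.9, 15.5]
tool axes in plate [[0.261, 0.965, -0.007], [0.001, -0.007, -1.0], [-0.965, 0.26, -0.003]] F [ 0.3 -0.2  1. ] q [ 0.82  0.69 -0.4   1.83  0.04  0.8   0.52]
```

```bash
python3 -m jog '{"slide":[[1.83,6.76,0],[1.83,6.76,0],[1.83,6.76,0],[1.83,6.76,0],[1.83,6.76,0],[1.83,6.76,0],[1.83,6.76,0],[1.83,6.76,0],[1.83,6.76,0],[1.83,6.76,0]],"rotation":[[0,0,0],[0,0,0],[0,0,0],[0,0,0],[0,0,0],[0,0,0],[0,0,0],[0,0,0],[0,0,0],[0,0,0]],"hand":[0.4,0.4,0.4,0.4,0.4,0.4,0.4,0.4,0.4,0.4]}' 
python3 st.py; python3 - <<'E'
from h import *
cv2.imwrite("pics/w2.png",vision.read_camera("wrist")[:,:,::-1]); im=vision.read_camera("side")[:,:,::-1]; cv2.imwrite("pics/s2.png",im)
a=cv2.imread("pics/w2.png"); b=cv2.resize(im[130:320,170:420],(553,420)); cv2.imwrite("pics/c2.png",cv2.resize(np.hstack([a,b]),(800,302)))
E
```

```text
time_s: 4.7
position: [488.5, -181.2, 84.4]
eef_rot: [0.15, 1.569, 0.261]
ft_force: [-0.6, -6.2, 3.7]
opening: 51.1
t 4.7 open 51.1 TCP [ 488.5 -181.2   84.4] plate TCP [-251.2, 81.8, 84.4] tip [-233.1, 81.7, 16.8]
tool axes in plate [[0.259, 0.966, -0.005], [-0.002, -0.005, -1.0], [-0.966, 0.259, 0.0]] F [-0.6 -6.2  3.7] q [ 0.74  0.65 -0.43  1.93  0.03  0.72  0.43]
```

View pics/c2.png

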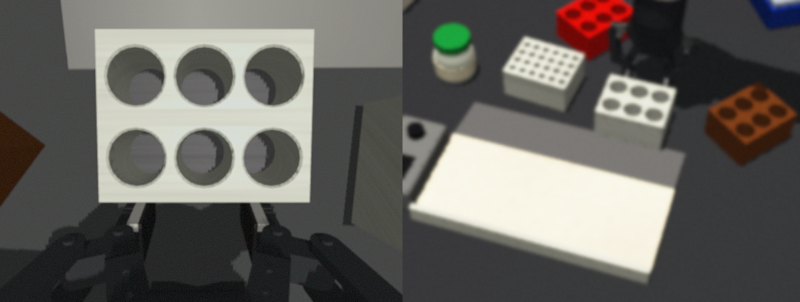

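The left half shows the block square against both fingers. The right half shows it at the ramp foot with the 24-well block untouched. I'll carry on up the ramp.

```bash
python3 -m jog '{"slide":[[1.56,5.8,0],[1.56,5.8,0],[1.56,5.8,0],[1.56,5.8,0],[1.56,5.8,0],[1.56,5.8,0],[1.56,5.8,0],[1.56,5.8,0],[1.56,5.8,0],[1.56,5.8,0],[0.5,6.1,0],[0.5,6.1,0]],"rotation":[[0,0,0],[0,0,0],[0,0,0],[0,0,0],[0,0,0],[0,0,0],[0,0,0],[0,0,0],[0,0,0],[0,0,0],[0,0,0],[0,0,0]],"hand":[0.4,0.4,0.4,0.4,0.4,0.4,0.4,0.4,0.4,0.4,0.4,0.4]}' 
python3 st.py; python3 - <<'E'
from h import *
a=vision.read_camera("wrist")[:,:,::-1]; im=vision.read_camera("side")[:,:,::-1]; cv2.imwrite("pics/s3.png",im)
b=cv2.resize(im[130:320,170:420],(553,420)); cv2.imwrite("pics/c3.png",cv2.resize(np.hstack([a,b]),(800,302)))
E
```

```text
time_s: 6.3
position: [483.1, -109.1, 86.5]
eef_rot: [0.15, 1.57, 0.262]
ft_force: [0.8, -2.5, -2.0]
opening: 51.1
t 6.3 open 51.1 TCP [ 483.1 -109.1   86.5] plate TCP [-178.9, 81.6, 86.5] tip [-160.8, 81.5, 18.9]
tool axes in plate [[0.259, 0.966, -0.005], [-0.001, -0.005, -1.0], [-0.966, 0.259, -0.0]] F [ 0.8 -2.5 -2. ] q [ 0.64  0.61 -0.45  2.01  0.    0.66  0.32]
```

View pics/c3.png

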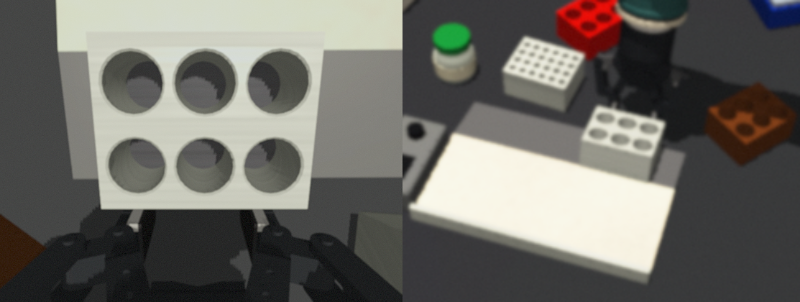

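The block is climbing the ramp, square to the fingers. I'll continue up the slope.

```bash
python3 -m jog '{"slide":[[0.6,6.75,0],[0.6,6.75,0],[0.6,6.75,0],[0.6,6.75,0],[0.6,6.75,0],[0.6,6.75,0],[0.6,6.75,0],[0.6,6.75,0],[0.6,6.75,0],[0.6,6.75,0],[0.6,6.75,0],[0.6,6.75,0]],"rotation":[[0,0,0],[0,0,0],[0,0,0],[0,0,0],[0,0,0],[0,0,0],[0,0,0],[0,0,0],[0,0,0],[0,0,0],[0,0,0],[0,0,0]],"hand":[0.4,0.4,0.4,0.4,0.4,0.4,0.4,0.4,0.4,0.4,0.4,0.4]}' 
python3 st.py; python3 - <<'E'
from h import *
a=vision.read_camera("wrist")[:,:,::-1]; im=vision.read_camera("side")[:,:,::-1]; cv2.imwrite("pics/s4.png",im)
b=cv2.resize(im[130:320,170:420],(553,420)); cv2.imwrite("pics/c4.png",cv2.resize(np.hstack([a,b]),(800,302)))
E
```

```text
time_s: 7.9
position: [477.5, -29.2, 100.6]
eef_rot: [0.15, 1.57, 0.262]
ft_force: [0.4, -3.2, -1.4]
opening: 51.0
t 7.9 open 51.0 TCP [477.5 -29.2 100.6] plate TCP [-98.8, 81.1, 100.6] tip [-80.6, 81.0, 33.0]
tool axes in plate [[0.259, 0.966, -0.005], [-0.001, -0.005, -1.0], [-0.966, 0.259, -0.0]] F [ 0.4 -3.2 -1.4] q [ 0.52  0.55 -0.48  2.07 -0.02  0.61  0.19]
```

View pics/c4.png

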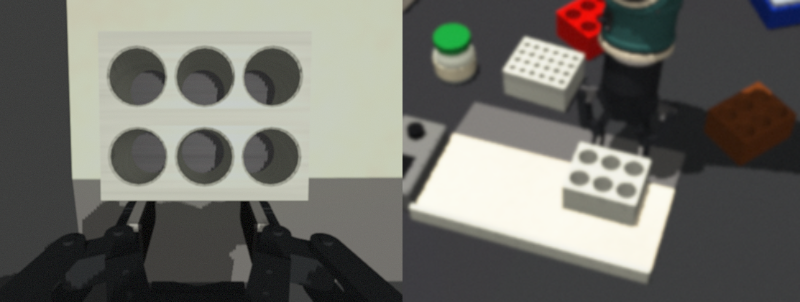

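The block is nearly up and level on the deck edge. I'll push the last 36 mm flat, then back away.

```bash
python3 -m jog '{"slide":[[1.04,3.86,0],[1.04,3.86,0],[1.04,3.86,0],[1.04,3.86,0],[1.04,3.86,0],[1.04,3.86,0],[1.04,3.86,0],[1.04,3.86,0],[1.04,3.86,0],[-1.3,-4.8,0],[-5.2,-19.3,0],[-7.8,-29,0]],"rotation":[[0,0,0],[0,0,0],[0,0,0],[0,0,0],[0,0,0],[0,0,0],[0,0,0],[0,0,0],[0,0,0],[0,0,0],[0,0,0],[0,0,0]],"hand":[0.4,0.4,0.4,0.4,0.4,0.4,0.4,0.4,0.4,0.4,0.4,0.4]}' 
python3 st.py; python3 -m jog '{"slide":[[-35,-20,0],[-40,-10,0],[-40,-10,0],[-40,-10,0],[0,0,0]],"rotation":[[0,0,0],[0,0,0],[0,0,0],[0,0,0],[0,0,0]],"hand":[0.4,0.4,0.4,0.4,0.4]}'
python3 - <<'E'
from h import *
im=vision.read_camera("side")[:,:,::-1]; t=vision.read_camera("top")[:,:,::-1]; cv2.imwrite("pics/s5.png",im); cv2.imwrite("pics/t5.png",t)
b=cv2.resize(im[150:310,170:370],(525,420)); a=cv2.resize(t[95:285,190:400],(464,420)); cv2.imwrite("pics/c5.png",cv2.resize(np.hstack([a,b]),(800,340)))
E
```

```text
time_s: 9.5
position: [478.8, -49.9, 100.5]
eef_rot: [0.149, 1.57, 0.262]
ft_force: [0.3, -1.2, 0.3]
opening: 51.5
t 9.5 open 51.5 TCP [478.8 -49.9 100.5] plate TCP [-119.5, 81.4, 100.5] tip [-101.3, 81.3, 32.9]
tool axes in plate [[0.259, 0.966, -0.004], [-0.001, -0.004, -1.0], [-0.966, 0.259, -0.0]] F [ 0.3 -1.2  0.3] q [ 0.55  0.56 -0.47  2.06 -0.02  0.63  0.23]
time_s: 10.12
position: [485.7, -139.9, 239.3]
eef_rot: [0.15, 1.566, 0.257]
ft_force: [0.1, 0.1, -0.3]
opening: 51.5
```

View pics/c5.png

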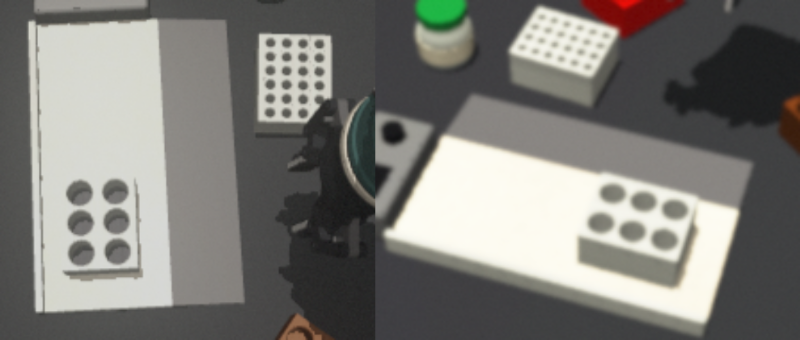

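The block is on the white deck, clear of both the ramp and the stop strip. I'll check position and yaw from its six wells, and check that the 24-well block hasn't moved.

```bash
python3 - <<'E'
from h import *
t=cv2.imread("pics/t5.png"); t0=cv2.imread("pics/top0.png"); cm=cam("top"); th=np.radians(4.39)
X=np.array([-np.sin(th),np.cos(th),0]);Y=np.array([-X[1],X[0],0]);D=np.array([550.8,75.5,0])
def wells(im,x0,x1,y0,y1,z):
    g=cv2.cvtColor(im,cv2.COLOR_BGR2GRAY)[y0:y1,x0:x1]; k=(g<165).astype(np.uint8)
    P=[]
    for c in cv2.findContours(k,cv2.RETR_EXTERNAL,cv2.CHAIN_APPROX_NONE)[0]:
        (u,v),(a,b),_=cv2.minAreaRect(c)
        if 8<min(a,b) and max(a,b)<17: P.append((u+x0,v+y0))
    w=cast(cm,P,z)-D; q=w@np.c_[X,Y]; c=q.mean(0); print(len(P),"centre",c.round(1)); 
    for s in (1,-1):
        l=q[(q[:,0]-c[0])*s>0]
        if len(l)>1: p=np.polyfit(l[:,1],l[:,0],1); print(" column tilt deg",round(np.degrees(np.arctan(-p[0])),2))
wells(t0,341,388,189,248,50)
wells(t,215,256,170,220,64)
g=[cv2.cvtColor(i,cv2.COLOR_BGR2GRAY).astype(int)[110:172,330:358] for i in (t0,t)]
d=abs(g[0]-g[1]); print("small block diff mean",d.mean(), "left part max",np.percentile(d,95))
E
```

```text
6 centre [-222.6   81.1]
 column tilt deg 4.67
 column tilt deg 4.63
1 centre [23.6 44.5]
small block diff mean 1.0898617511520738 left part max 3.0
```

```bash
python3 - <<'E'
from h import *
t=cv2.imread("pics/t5.png"); cm=cam("top"); th=np.radians(4.39)
X=np.array([-np.sin(th),np.cos(th),0]);Y=np.array([-X[1],X[0],0]);D=np.array([550.8,75.5,0])
g=cv2.cvtColor(t,cv2.COLOR_BGR2GRAY)
for T in (140,160,180):
    k=np.zeros_like(g); k[188:245,222:264]=(g[188:245,222:264]<T)*255; P=[]
    for c in cv2.findContours(k,cv2.RETR_EXTERNAL,cv2.CHAIN_APPROX_NONE)[0]:
        (u,v),(a,b),_=cv2.minAreaRect(c)
        if 8<min(a,b) and max(a,b)<18: P.append((u,v))
    if len(P)!=6: print(T,len(P),P); continue
    q=(cast(cm,P,64)-D)@np.c_[X,Y]; c=q.mean(0); print(T,"centre",c.round(1),[round(np.degrees(np.arctan(-np.polyfit(l[:,1],l[:,0],1)[0])),2) for l in (q[q[:,0]>c[0]],q[q[:,0]<c[0]])])
E
```

```text
140 centre [ 4.7 76.7] [np.float64(-0.68), np.float64(0.32)]
160 centre [ 4.7 76.4] [np.float64(-0.27), np.float64(0.17)]
180 centre [ 4.5 76.3] [np.float64(-0.7), np.float64(-0.67)]
```

```bash
python3 -c "
from rig import arm; print(arm.sign_off(), arm.sense()['time_s'])"
```

```text
the job is handed in; nothing more can be done
the job is handed in; nothing more can be done
```

The pale six-well block is up on the white deck, flat and square and clear of the ramp, and I've handed the job in. I pushed it with two part-open fingertips held low on its -x face. The push squared it to the plate first, then took it up the ramp. The arm backed off and rose clear before hand-in.

- **Position:** its centre is at plate x ≈ +5 mm, y ≈ +76 mm. It spans x from about -35 to +45 mm on a deck that runs from -70 to +70, so it is also clear of the stop strip.
- **Squareness:** it is within about 0.7° of the plate. I judged flatness only by eye, from the side and top views.
- **24-well block:** it did not move; the top pictures before and after match over the half the arm wasn't covering.
- **Limits:** the clock stood at about 10 s. The force readings at the end of each push were about 7 N or less.
- **Failed or disagreeing checks:** my first final-position measurement looked in the wrong part of the picture and found only one well, so I repeated it with the right area. The first wrist and top estimates of the block differed by about 4 mm, which did not matter for the push.

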